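# Stack cone spring washers on a level arbor, faces alternating

## Robot

A 6-joint arm with a two-finger parallel gripper is mounted at the origin on a cart in front of the work surface, level with it; the furniture and walls round the work are solid. World frame = base frame: x ahead of the robot, y to its left, z up, the work surface at z = 0. Lengths are in m, angles in rad, forces in N, time in s.
With the tool pointing down it reaches from about 0.25 to 0.8 m from the base axis. Payload 3.9 kg.
Tool frame: the origin (TCP) lies at the very end of the fingers, on their centre line; the grasp point (between the pads) lies 19 mm behind it (r.hold_point_z is the z of the grasp point in the tool frame, in m); z points along the fingers, y is the line along which they close (so a half turn about z gives the same grasp; the last joint's range is limited). The gripper opens to 85 mm and grips with 20 to 120 N. Pads are 22 mm wide; open, the fingers measure 114 mm over their backs; the gripper's body (76 mm by 85 mm) begins 54 mm behind the grasp point. The pads swing forward as they close: fully open they stand 13 mm farther back than shut.
Start: joints at [-1.282, 0.26, -0.138, 1.173, 0, 1.571], TCP at [0.15, -0.503, 0.231] pointing down, gripper open.
Joint ranges: [-2.78, 2.78], [-0.83, 1.72], [-1.28, 1.37], [-1.9, 2.12], [-1.57, 1.48], [-3.14, 3.14]. Speed limits (rad/s): [2.57, 2.57, 3.14, 3.14, 3.14, 3.14].

## Interface

Orientations are given as a unit quaternion [w, x, y, z].
In Python, from station import r, optics, ticket gives the robot as it stands.
- The arm moves only by the tool arm_command, never from a script. Its argument "series" is a list of rows, each an object with "dp": the shift along the tool's x, y, z in units of 30 mm (1.0 is 30 mm), a list of three; "twist": the turn about the tool's z in units of 5 degrees (1.0 is 5 degrees); "grip": the closure, from 0 (fully open) to 1 (shut). A call has 1 to 10 rows; each row shifts and turns the commanded pose from where the row before left it, along the tool's axes as they then stand; what a row does not reach is not made up. A row lasts 1/12 s, in which the tool goes at most 41.7 mm and 7.16 degrees, less where a joint would pass 70% of its speed; a pose out of reach is approached as far as the arm can. A call is refused whole if a number of a shift passes 1 or a number of a turn 1, either way. A call with a gripper value outside its range is refused whole. The fingers move at their own pace and stop on an object; "force" is the grip in N (left out, the last holds). Time passes only in rows, so rows that do not move let the fingers close. It gives the time, the measured TCP pose, the force, the opening and the grip force at its end, in the units of the state.
- r.read_state(): the state, without advancing time (a new reading comes with each control period).
- optics.grab_frame(name): name is "scene" or "top" or "wrist"; returns the picture (400x640x3 uint8, blue, green, red); there is no depth.
- optics.get_calibration(name): a dict with "intrinsics" (3x3 intrinsics, pixels), "D" ([k1, k2, p1, p2, k3] as OpenCV has them; the pictures are not rectified), "T" (4x4, takes a point from camera to world coordinates); the wrist camera has in their place "hand_eye" (4x4, takes a point from camera to tool coordinates, whose origin is the TCP and whose axes are the flange's). Camera axes: x right, y up, looking along -z (the intrinsics and any distortion apply to the point x, -y, -z); pixel columns grow to the right and rows downward; lengths in m; the calibration is good to about 2 mm. A picture is of the moment at which its call begins: read the wrist's pose just before it. get_calibration takes no time and is no camera call.
- ticket.hand_in(): hands the job in; it is judged then, once.
The state is a dict: "t": time; "q": joint angles; "joint_velocities": joint speeds; "joint_efforts": joint torques, N m; "ee_pos": TCP position; "tcp_rot": TCP orientation; "wrist_force": force on the tool from outside, world axes, zero at the start; "moment": the same for the moment, N m; "gripper_width": opening from 0.0 (shut) to 1.0 (fully open); "gripper_force": force on a finger pad.
Only numpy, scipy, OpenCV 4.12 (cv2) and the standard library are available. Lean on these libraries where they do the work, as an engineer would, in place of code of your own. Each camera call takes 0.05 s, during which the arm holds its last target. There are 200 camera calls.

## Task

Finish the spring pack on the green stand: thread the three cone washers from the rack onto the level arbor, one after another, so that the faces alternate along the whole pack of four (hollow copper face to hollow copper face, bulge to bulge; the washer already there faces hollow side out), and push the pack together against the collar. Leave the dark flat rings standing in the rack and do not disturb the other things on the bench.

Things in the scene. Friction and masses are not known exactly. Their poses are not given: they have to be found in the camera images.
- stand: fixed green stand of the arbor; origin on the bench, straight below the collar's front face; x runs along the arbor to its tip. Base plate 125 x 70 mm (x -40 to 85 mm), 12 mm high; upright 22 mm thick and 44 mm wide behind the collar, its top 22 mm above the arbor's axis.
- collar (a point): point on the arbor's axis, on the front face of the steel collar (42 mm across) that the washers bear on, 90 mm above the bench. The level steel arbor, 18 mm in diameter, runs from here 92 mm along this point's x axis to its free tip; z is up. Its last 14 mm taper to 9 mm diameter.
- arbor_tip (a point): centre of the free end of the arbor; axes as for the collar.
- spring_0_center (a point): centre (half-way through its 12 mm) of the cone washer already hanging on the arbor against the collar; its x axis points out of its hollow (copper) face, to the arbor's tip. All four are alike, loose, 80 to 145 g: 56 mm across, bore 24 mm, 12 mm high: 6 mm of rim, then a grey cone bulging 6 mm beyond it; the hollow is 4 mm deep. Hanging free it sits 3 mm below the arbor's axis.
- spring_0_hollow (a point): point in the air on that washer's axis, 30 mm from its centre on its hollow side.
- spring_1_center (a point): centre of a loose cone washer standing upright in a slot of the rack, like the one on the arbor (56 mm across, bore 24 mm, 12 mm high); its x axis points out of its hollow, copper face, which may look either way along the rack.
- spring_1_hollow (a point): point in the air on that washer's axis, 30 mm from its centre on its hollow side.
- spring_2_center (a point): centre of a loose cone washer standing upright in a slot of the rack, like the one on the arbor (56 mm across, bore 24 mm, 12 mm high); its x axis points out of its hollow, copper face, which may look either way along the rack.
- spring_2_hollow (a point): point in the air on that washer's axis, 30 mm from its centre on its hollow side.
- spring_3_center (a point): centre of a loose cone washer standing upright in a slot of the rack, like the one on the arbor (56 mm across, bore 24 mm, 12 mm high); its x axis points out of its hollow, copper face, which may look either way along the rack.
- spring_3_hollow (a point): point in the air on that washer's axis, 30 mm from its centre on its hollow side.
- flat_1_center (a point): centre of a dark flat spacer ring (56 mm across, bore 24 mm, 8 mm thick, no cone) standing in the rack; it stays there.
- flat_2_center (a point): centre of a dark flat spacer ring (56 mm across, bore 24 mm, 8 mm thick, no cone) standing in the rack; it stays there.
- rack: fixed blue and black rack, 210 mm along its x axis, 48 mm wide, origin mid-underside. Five slots 36 mm apart along x (the middle one at the origin), 12 mm wide, between blue blocks 36 mm wide and 17.5 mm high; washers stand in them upright, axes along x, centres 36 mm above the bench, clear at both sides.
- casting: loose whitish machined casting, 51 x 55 x 42 mm; a bystander, origin in the middle of its underside.
- stator: loose green and grey stator pack, 58 x 58 x 31 mm; a bystander, origin in the middle of its underside.
- tape_roll: loose yellow roll of tape lying flat, 90 x 90 x 24 mm; a bystander, origin in the middle of its underside.
- stamp: loose wooden hand stamp standing, 32 x 32 mm, 63 mm high; a bystander, origin in the middle of its underside.
- ring_gauge: loose grey ring gauge lying flat, 48 x 48 x 14 mm; a bystander, origin in the middle of its underside.
- oil_bottle: loose orange oil bottle standing, 59 x 58 mm, 190 mm high with its spout; a bystander, origin in the middle of its underside.
- glue_bottle: loose red bottle with a white nozzle, standing, 38 x 37 mm, 108 mm high; a bystander, origin in the middle of its underside.
There are look-alikes about, which are no part of the job. Leave any pink or yellow look-alike of the part that bears spring_0_center alone.

How it is judged:
At the end, for the whole second after the job is handed in: Four cone washers at rest on the arbor, closed up to the collar: centres 6, 18, 30, 42 mm from it (-4/+5 mm along, 6 mm sideways, 8 mm below to 4 mm above the axis). Hollow faces look, from the collar out: to tip, collar, tip, collar. Any rack washer may take any free place (x of spring_0_center in the frame of collar between 0.002 and 0.011 m and y of spring_0_center in the frame of collar between -0.006 and 0.006 m and z of spring_0_center in the frame of collar between -0.008 and 0.004 m and x of spring_0_hollow in the frame of collar between 0.027 and 0.045 m and ((x of spring_1_center in the frame of collar between 0.014 and 0.023 m and y of spring_1_center in the frame of collar between -0.006 and 0.006 m and z of spring_1_center in the frame of collar between -0.008 and 0.004 m and x of spring_1_hollow in the frame of collar between -0.021 and -0.003 m) or (x of spring_2_center in the frame of collar between 0.014 and 0.023 m and y of spring_2_center in the frame of collar between -0.006 and 0.006 m and z of spring_2_center in the frame of collar between -0.008 and 0.004 m and x of spring_2_hollow in the frame of collar between -0.021 and -0.003 m) or (x of spring_3_center in the frame of collar between 0.014 and 0.023 m and y of spring_3_center in the frame of collar between -0.006 and 0.006 m and z of spring_3_center in the frame of collar between -0.008 and 0.004 m and x of spring_3_hollow in the frame of collar between -0.021 and -0.003 m)) and ((x of spring_1_center in the frame of collar between 0.026 and 0.035 m and y of spring_1_center in the frame of collar between -0.006 and 0.006 m and z of spring_1_center in the frame of collar between -0.008 and 0.004 m and x of spring_1_hollow in the frame of collar between 0.051 and 0.069 m) or (x of spring_2_center in the frame of collar between 0.026 and 0.035 m and y of spring_2_center in the frame of collar between -0.006 and 0.006 m and z of spring_2_center in the frame of collar between -0.008 and 0.004 m and x of spring_2_hollow in the frame of collar between 0.051 and 0.069 m) or (x of spring_3_center in the frame of collar between 0.026 and 0.035 m and y of spring_3_center in the frame of collar between -0.006 and 0.006 m and z of spring_3_center in the frame of collar between -0.008 and 0.004 m and x of spring_3_hollow in the frame of collar between 0.051 and 0.069 m)) and ((x of spring_1_center in the frame of collar between 0.038 and 0.047 m and y of spring_1_center in the frame of collar between -0.006 and 0.006 m and z of spring_1_center in the frame of collar between -0.008 and 0.004 m and x of spring_1_hollow in the frame of collar between 0.003 and 0.021 m) or (x of spring_2_center in the frame of collar between 0.038 and 0.047 m and y of spring_2_center in the frame of collar between -0.006 and 0.006 m and z of spring_2_center in the frame of collar between -0.008 and 0.004 m and x of spring_2_hollow in the frame of collar between 0.003 and 0.021 m) or (x of spring_3_center in the frame of collar between 0.038 and 0.047 m and y of spring_3_center in the frame of collar between -0.006 and 0.006 m and z of spring_3_center in the frame of collar between -0.008 and 0.004 m and x of spring_3_hollow in the frame of collar between 0.003 and 0.021 m)) and linear speed of each of spring_0, spring_1, spring_2, spring_3 below 0.02 m/s); the robot touches nothing.
It fails at once if a flat spacer ring is taken from its place in the rack (moved more than 20 mm) (distance of any of flat_1_center, flat_2_center from where it was at the start of the episode above 0.02 m).
It fails at once if a bystander is shoved more than 30 mm or a bottle is knocked over (distance of any of casting, stator, tape_roll, stamp, ring_gauge, oil_bottle, glue_bottle from where it was at the start of the episode above 0.03 m or angle between any of oil_bottle, glue_bottle's own z axis and vertical above 0.5 rad).
It also fails if it takes over 72 s, if anything falls off the work surface, if the arm or the gripper's body presses on something with over 40 N, if the wrist force passes 120 N, or if a joint passes its speed limit or range.

## Working session

There is one attempt and no reset: what is moved stays moved. The work goes in short steps, Python scripts to look and compute and a tool call to move; the robot and the scene stay as the last step left them, time stands still between calls to the robot, and variables do not carry over. Pictures are saved under pics/ and viewed, at most 10 in all, crops included, and the job is handed in when it is done.

Besides the shell and the picture viewer there is one more tool, called by a JSON object that holds its "method" and its "body", one argument or row to a line. arm_command: Moves the arm, as the interface text tells. Its arguments: {"type":"object","properties":{"series":{"type":"array","items":{"type":"object","properties":{"dp":{"type":"array","items":{"type":"number"}},"twist":{"type":"number"},"grip":{"type":"number"}}}},"force":{"type":"number"}},"required":["series"]}

```bash
mkdir -p pics; ls
python3 - <<'E'
from station import r,optics,ticket
import cv2,numpy as np
print(r.read_state(), r.hold_point_z)
for n in("scene","top"):
    im=optics.grab_frame(n); cv2.imwrite(f"pics/{n}0.png",im)
    c=optics.get_calibration(n); print(n,np.round(c["intrinsics"],1).tolist(),c["D"],np.round(c["T"],3).tolist())
c=optics.get_calibration("wrist");print(c)
E
```

```text
pics
{'t': 0.0, 'q': array([-1.28198767e+00,  2.60670742e-01, -1.39375202e-01,  1.17269226e+00,
       -1.73356344e-05,  1.57082778e+00]), 'joint_velocities': array([-0.00101652, -0.00094574, -0.00124199, -0.00023487,  0.00058758,
       -0.00059548]), 'joint_efforts': array([-1.51694647e-03, -4.05678892e+01,  2.53921080e+01,  1.89385348e-02,
       -1.09497805e-04,  4.90822742e-06]), 'ee_pos': array([ 0.14932638, -0.50260595,  0.23046954]), 'tcp_rot': array([-9.59582500e-04,  9.89593595e-01,  1.43887364e-01, -1.48313544e-04]), 'wrist_force': array([ 0.25649547, -0.95703933, -1.03854465]), 'moment': array([ 0.03130694, -0.06033837,  0.01640939]), 'gripper_force': 0.0, 'gripper_width': 0.9955888762730362} -0.0187
scene [[487.4, 0.0, 313.4], [0.0, 487.4, 203.2], [0.0, 0.0, 1.0]] [-0.07366749  0.          0.          0.          0.        ] [[-0.795, 0.467, -0.386, 0.068], [-0.606, -0.606, 0.515, 0.629], [0.007, 0.644, 0.765, 1.008], [0.0, 0.0, 0.0, 1.0]]
top [[502.8, 0.0, 318.7], [0.0, 502.8, 196.1], [0.0, 0.0, 1.0]] [0.00416106 0.         0.         0.         0.        ] [[-0.015, 0.988, -0.151, 0.279], [-0.999, -0.008, 0.047, 0.109], [0.045, 0.151, 0.987, 1.683], [0.0, 0.0, 0.0, 1.0]]
{'intrinsics': array([[306.95234467,   0.        , 317.12042978],
       [  0.        , 306.95234467, 200.46266106],
       [  0.        ,   0.        ,   1.        ]]), 'D': array([-0.05738347,  0.        ,  0.        ,  0.        ,  0.        ]), 'hand_eye': array([[-1.01376930e-03,  9.57135603e-01,  2.89638413e-01,
         7.44616130e-02],
       [ 9.99999087e-01,  7.11615280e-04,  1.14852190e-03,
        -1.26247897e-04],
       [ 8.93180078e-04,  2.89639313e-01, -9.57135451e-01,
        -1.43150671e-01],
       [ 0.00000000e+00,  0.00000000e+00,  0.00000000e+00,
         1.00000000e+00]])}
```

View pics/scene0.png

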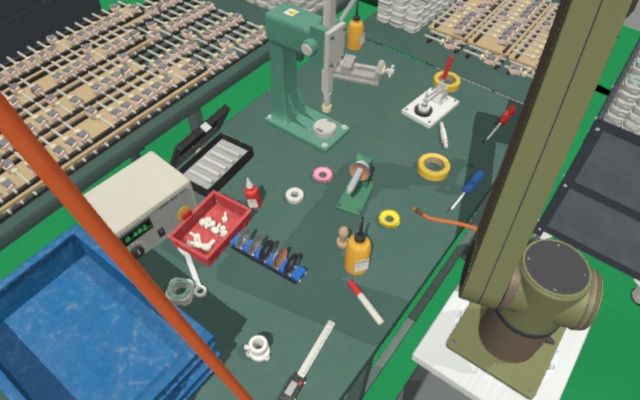

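View pics/top0.png

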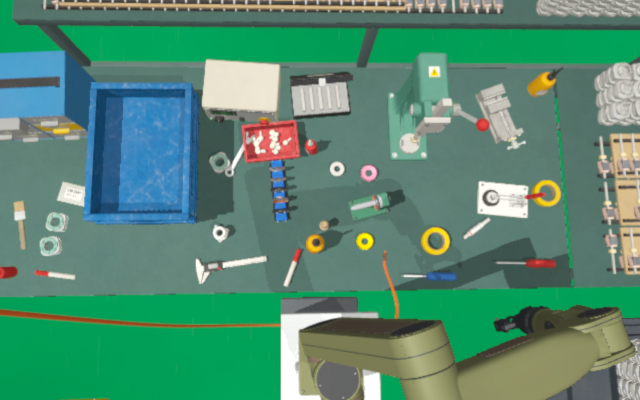

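The scene picture shows the rack at about (268,255) and the stand at (357,185). In the top picture the rack runs (278,162)–(281,222) and the stand is at (370,205) with its tip towards the left. Next I'll enlarge both.

```bash
cat > h.py <<'E'
import cv2,numpy as np
from station import r,optics,ticket
from scipy.spatial.transform import Rotation as R
def cam(n,st=None):
    c=optics.get_calibration(n)
    if n!="wrist": return c,np.array(c["T"])
    T=np.eye(4);q=st["tcp_rot"];T[:3,:3]=R.from_quat([q[1],q[2],q[3],q[0]]).as_matrix();T[:3,3]=st["ee_pos"]
    return c,T@np.array(c["hand_eye"])
def px2w(n,uv,z,st=None):
    c,T=cam(n,st);p=cv2.undistortPoints(np.array([[uv]],float),c["intrinsics"],np.array(c["D"]))[0,0]
    d=T[:3,:3]@np.array([p[0],-p[1],-1]);o=T[:3,3];return o+d*(z-o[2])/d[2]
def w2px(n,P,st=None):
    c,T=cam(n,st);P=np.atleast_2d(P);Q=(P-T[:3,3])@T[:3,:3];Q=Q*[1,-1,-1]
    return cv2.projectPoints(Q,np.zeros(3),np.zeros(3),c["intrinsics"],np.array(c["D"]))[0][:,0]
def crop(im,x,y,w,h,s): return cv2.resize(im[y:y+h,x:x+w],None,fx=s,fy=s,interpolation=cv2.INTER_CUBIC)
E
python3 - <<'E'
from h import *
t=cv2.imread("pics/top0.png");s=cv2.imread("pics/scene0.png")
a=crop(t,260,150,150,80,5.3)[:300]; 
a=crop(t,260,152,150,76,5); b=crop(s,225,225,90,60,4); c=crop(s,330,145,60,60,4)
row=np.zeros((240,750,3),np.uint8); row[:,:360]=b; row[:,400:640]=c
cv2.imwrite("pics/c1.png",np.vstack([a[:340],row]))
for uv,z in [((278,161),.02),((281,221),.02),((350,213),.09),((388,204),.1),((310,148),0),((315,243),0),((324,225),0)]: print(uv,px2w("top",uv,z).round(3))
E
```

```text
(278, 161) [0.654 0.167 0.02 ]
(281, 221) [0.451 0.157 0.02 ]
(350, 213) [ 0.467 -0.065  0.09 ]
(388, 204) [ 0.493 -0.187  0.1  ]
(310, 148) [0.704 0.057 0.   ]
(315, 243) [0.378 0.045 0.   ]
(324, 225) [0.438 0.014 0.   ]
```

View pics/c1.png

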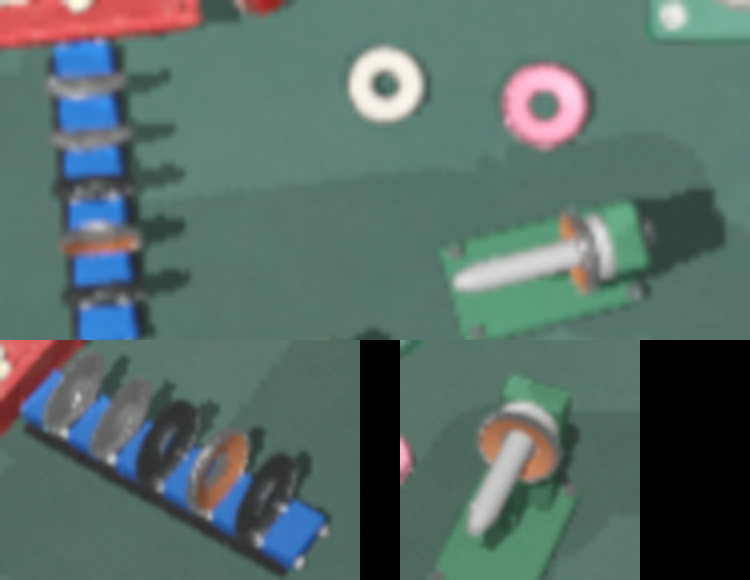

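Rack slots from far to near: grey, grey (bulge to the robot), dark, cone with its copper face to the robot, dark. The arbor's tip points to +y, so all three cone washers need the same turn of about −80°. I'll go above the stand first for a close look.

{"method": "arm_command", "body": {
  "series": [
    {"dp":[1,-0.7,-0.2],"grip":0},
    {"dp":[1,-0.7,-0.2],"grip":0},
    {"dp":[1,-0.7,-0.2],"grip":0},
    {"dp":[1,-0.7,-0.2],"grip":0},
    {"dp":[1,-0.7,-0.2],"grip":0},
    {"dp":[1,-0.7,-0.2],"grip":0},
    {"dp":[1,-0.7,-0.2],"grip":0}
  ]
}}

```text
invalid input at $.series[0]: expected keys dp, twist, grip
```

{"method": "arm_command", "body": {
  "series": [
    {"dp":[1,-0.7,-0.1],"grip":0},
    {"dp":[1,-0.7,0],"grip":0},
    {"dp":[1,-0.7,0],"grip":0},
    {"dp":[1,-0.7,0],"grip":0},
    {"dp":[1,-0.7,0],"grip":0},
    {"dp":[0.5,-0.7,0],"grip":0},
    {"dp":[0,0,0],"grip":0},
    {"dp":[0,0,0],"grip":0},
    {"dp":[0,0,0],"grip":0}
  ]
}}

```text
invalid input at $.series[0]: expected keys dp, twist, grip
```

Run:
```python
from h import *
import pickle
st=r.read_state();im=optics.grab_frame("wrist");pickle.dump((st,im),open("w1.pkl","wb"))
print(st["ee_pos"],st["tcp_rot"],st["q"],st["t"]);cv2.imwrite("pics/w1.png",im)
```

```text
[ 0.14932662 -0.50267655  0.23052922] [-8.88126606e-04  9.89597374e-01  1.43861857e-01 -1.21119782e-04] [-1.28204586e+00  2.60648425e-01 -1.39248335e-01  1.17269219e+00
  1.58599286e-05  1.57082112e+00] 0.1
```

View pics/w1.png

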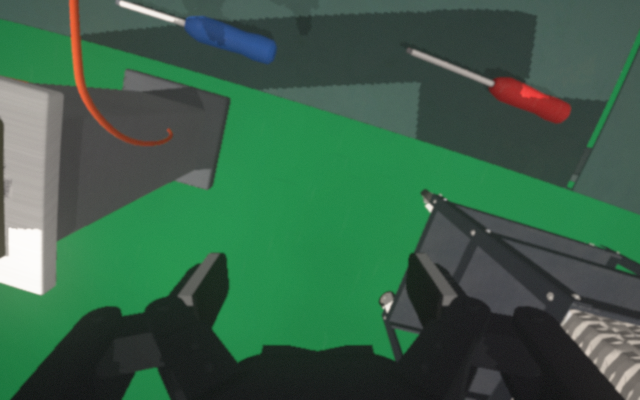

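The rows need all three keys, so the arm hasn't moved. This picture shows only the floor and the fingers. Repeating with the key added.

{"method": "arm_command", "body": {
  "series": [
    {"dp":[1,-0.7,-0.2],"twist":0,"grip":0},
    {"dp":[1,-0.7,-0.2],"twist":0,"grip":0},
    {"dp":[1,-0.7,-0.2],"twist":0,"grip":0},
    {"dp":[1,-0.7,-0.2],"twist":0,"grip":0},
    {"dp":[1,-0.7,-0.2],"twist":0,"grip":0},
    {"dp":[1,-0.7,-0.2],"twist":0,"grip":0},
    {"dp":[1,-0.7,-0.2],"twist":0,"grip":0}
  ]
}}

```text
t: 0.73
ee_pos: [0.3095, -0.3009, 0.2734]
tcp_rot: [-0.0, 0.99, 0.144, -0.0]
wrist_force: [0.8, 1.1, 0.5]
gripper_width: 0.997
gripper_force: 0.0
```

{"method": "arm_command", "body": {
  "series": [
    {"dp":[1,-0.7,-0.1],"twist":0,"grip":0},
    {"dp":[1,-0.7,0],"twist":0,"grip":0},
    {"dp":[1,-0.7,0],"twist":0,"grip":0},
    {"dp":[1,-0.7,0],"twist":0,"grip":0},
    {"dp":[1,-0.7,0],"twist":0,"grip":0},
    {"dp":[0.5,-0.7,0],"twist":0,"grip":0},
    {"dp":[0,0,0],"twist":0,"grip":0},
    {"dp":[0,0,0],"twist":0,"grip":0},
    {"dp":[0,0,0],"twist":0,"grip":0}
  ]
}}

```text
t: 1.48
ee_pos: [0.4308, -0.135, 0.2761]
tcp_rot: [0.0, 0.99, 0.144, -0.0]
wrist_force: [-0.3, -1.1, -0.4]
gripper_width: 0.999
gripper_force: 0.0
```

Run:
```python
from h import *
import pickle
st=r.read_state();im=optics.grab_frame("wrist");pickle.dump((st,im),open("w1.pkl","wb"))
print(st["ee_pos"],st["tcp_rot"],st["q"],st["t"]);cv2.imwrite("pics/w2.png",im)
```

```text
[ 0.43078495 -0.13497233  0.27608476] [ 1.00246287e-04  9.89572369e-01  1.44035747e-01 -4.68027900e-04] [-3.03213284e-01  1.17456277e-01 -2.03179264e-01  1.25091777e+00
 -5.85984566e-04  2.54930258e+00] 1.4833
```

View pics/w2.png

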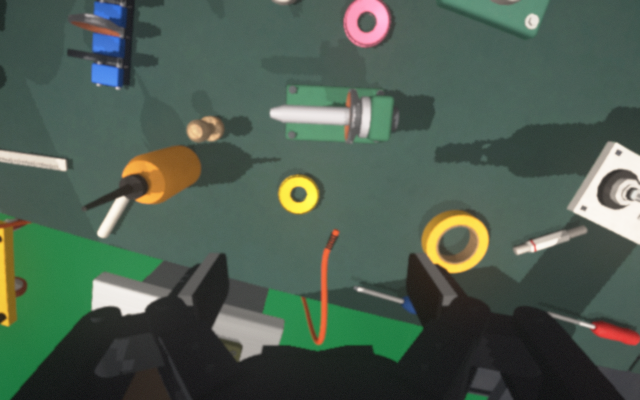

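The wrist picture shows the arbor from its tip at (271,115) to the collar at (360,116). The rack is at top left, with the copper face at (97,25) and the nearest dark ring at (97,55). Now fitting the arbor by code.

Run:
```python
from h import *
import pickle
st,im=pickle.load(open("w1.pkl","rb"))
hsv=cv2.cvtColor(im,cv2.COLOR_BGR2HSV)
pts=[]
for u in range(294,342,4):
    g=im[90:145,u].astype(float).min(1); # white-ish min channel
    base=np.median(g[:8]); m=g>110
    v=np.where(m)[0]+90; print(u,v.min() if len(v) else None,v.max() if len(v) else None,end='; ')
    if len(v): pts.append(px2w("wrist",(u,(v.min()+v.max())/2),.09,st))
pts=np.array(pts);c=pts.mean(0);d=np.linalg.svd(pts-c)[2][0];d*=np.sign(d[1])
print("\n",c,d,np.degrees(np.arctan2(d[1],d[0])),np.abs((pts-c)@[-d[1],d[0],0]).max())
g=im[115,262:300].min(1);print(g);g=im[115,336:366];print(g.tolist())
tip=px2w("wrist",(271,115),.09,st);print("tip",tip,"collar from tip",c+d*((tip-c)@d-.092))
for uv in[(277.6,168.4),(278.5,178.5),(279,189.5),(280,199.5),(280.8,211)]:print(px2w("top",uv,.05))
```

```text
294 105 123; 298 105 123; 302 105 123; 306 105 123; 310 106 124; 314 106 124; 318 106 124; 322 106 124; 326 107 124; 330 107 124; 334 107 125; 338 107 125; 
 [ 0.49495825 -0.11424838  0.09      ] [-0.23645647  0.97164208 -0.        ] 103.67749198171626 0.00040754405461457575
[ 82  83  83  81  83  81  91 124 174 212 224 228 229 230 229 232 232 232
 231 230 231 230 230 230 230 230 230 231 230 231 231 230 231 231 231 231
 232 231]
[[231, 232, 236], [231, 232, 236], [231, 232, 236], [231, 231, 236], [231, 231, 236], [230, 231, 235], [231, 231, 235], [227, 228, 233], [223, 223, 228], [215, 216, 221], [209, 211, 218], [207, 209, 216], [196, 198, 206], [162, 166, 177], [123, 127, 139], [115, 117, 126], [142, 145, 152], [177, 180, 189], [190, 191, 198], [169, 171, 176], [139, 141, 145], [126, 128, 131], [125, 126, 130], [120, 122, 125], [121, 122, 125], [150, 153, 157], [196, 199, 205], [224, 226, 230], [230, 231, 236], [232, 233, 238]]
tip [ 0.48169032 -0.06940407  0.09      ] collar from tip [ 0.50566739 -0.15825414  0.09      ]
[0.62211972 0.16689349 0.05      ]
[0.58814744 0.16402701 0.05      ]
[0.55138996 0.1624972  0.05      ]
[0.51816854 0.15933305 0.05      ]
[0.48021546 0.15685622 0.05      ]
```

The arbor axis is at yaw 103.7° with its tip near (0.484, −0.069). The slots are at x ≈ 0.622 to 0.480 on a 35.5 mm pitch, which matches the stated spacing. The joint 6 range means gripping at yaw ≈ 184° and placing at ≈ 104°. Moving over the rack.

{"method": "arm_command", "body": {
  "series": [
    {"dp":[0.84,-0.9,0.1],"twist":-1,"grip":0},
    {"dp":[0.76,-0.97,0.1],"twist":-1,"grip":0},
    {"dp":[0.68,-1,0.1],"twist":-1,"grip":0},
    {"dp":[0.59,-1,0.1],"twist":-1,"grip":0},
    {"dp":[0.5,-1,0.1],"twist":-1,"grip":0},
    {"dp":[0.4,-1,0.1],"twist":-1,"grip":0},
    {"dp":[0.3,-1,0.1],"twist":-1,"grip":0},
    {"dp":[0.2,-1,0.1],"twist":-1,"grip":0},
    {"dp":[0.1,-1,0.1],"twist":-1,"grip":0},
    {"dp":[0,0,0],"twist":-1,"grip":0}
  ]
}}

```text
t: 2.37
ee_pos: [0.3829, 0.1382, 0.2487]
tcp_rot: [-0.001, 0.834, 0.551, -0.002]
wrist_force: [0.0, -1.5, 0.2]
gripper_width: 0.996
gripper_force: 0.0
```

{"method": "arm_command", "body": {
  "series": [
    {"dp":[0,0,0],"twist":-1,"grip":0},
    {"dp":[0,0,0],"twist":-1,"grip":0},
    {"dp":[0,0,0],"twist":-1,"grip":0},
    {"dp":[0,0,0],"twist":-1,"grip":0},
    {"dp":[0,0,0],"twist":-1,"grip":0},
    {"dp":[0,0,0],"twist":-1,"grip":0},
    {"dp":[0,0,0],"twist":-1,"grip":0},
    {"dp":[0,0,0],"twist":-1,"grip":0},
    {"dp":[0,0,0],"twist":-1,"grip":0},
    {"dp":[0,0,0],"twist":-1,"grip":0}
  ]
}}

```text
t: 3.2
ee_pos: [0.3872, 0.1361, 0.2494]
tcp_rot: [0.0, 0.525, 0.851, -0.0]
wrist_force: [-0.4, -0.7, -0.4]
gripper_width: 0.999
gripper_force: 0.0
```

{"method": "arm_command", "body": {
  "series": [
    {"dp":[0,0,0],"twist":-1,"grip":0},
    {"dp":[0,0,0],"twist":-1,"grip":0},
    {"dp":[0,0,0],"twist":-1,"grip":0},
    {"dp":[0,0,0],"twist":-1,"grip":0},
    {"dp":[0,0,0],"twist":-1,"grip":0},
    {"dp":[0,0,0],"twist":-1,"grip":0},
    {"dp":[0,0,0],"twist":-1,"grip":0},
    {"dp":[0,0,0],"twist":-1,"grip":0},
    {"dp":[0,0,0],"twist":-1,"grip":0},
    {"dp":[0,0,0],"twist":-1,"grip":0}
  ]
}}

```text
t: 4.03
ee_pos: [0.3872, 0.1361, 0.2494]
tcp_rot: [0.0, 0.116, 0.993, -0.0]
wrist_force: [-0.1, -0.3, 0.8]
gripper_width: 0.999
gripper_force: 0.0
```

{"method": "arm_command", "body": {
  "series": [
    {"dp":[0,0,0],"twist":-1,"grip":0},
    {"dp":[0,0,0],"twist":-1,"grip":0},
    {"dp":[0,0,0],"twist":-1,"grip":0},
    {"dp":[0,0,0],"twist":-0.5,"grip":0},
    {"dp":[0,0,0],"twist":0,"grip":0},
    {"dp":[0,0,0],"twist":0,"grip":0},
    {"dp":[0,0,0],"twist":0,"grip":0}
  ]
}}

```text
t: 4.62
ee_pos: [0.3871, 0.1368, 0.2493]
tcp_rot: [0.0, -0.034, 0.999, -0.0]
wrist_force: [0.2, -0.1, -0.7]
gripper_width: 0.999
gripper_force: 0.0
```

Run:
```python
from h import *
import pickle
st=r.read_state();im=optics.grab_frame("wrist");pickle.dump((st,im),open("w3.pkl","wb"))
print(st["ee_pos"],st["tcp_rot"],st["q"],st["t"]);cv2.imwrite("pics/w3.png",cv2.resize(im,(800,500)))
```

```text
[0.38713854 0.13682485 0.24934259] [ 5.52928442e-05 -3.40330168e-02  9.99420707e-01 -3.53675726e-05] [ 3.39802327e-01  5.54422647e-02 -3.43063389e-01  1.17220651e+00
 -1.00742854e-04  2.71723143e-01] 4.6167
```

View pics/w3.png

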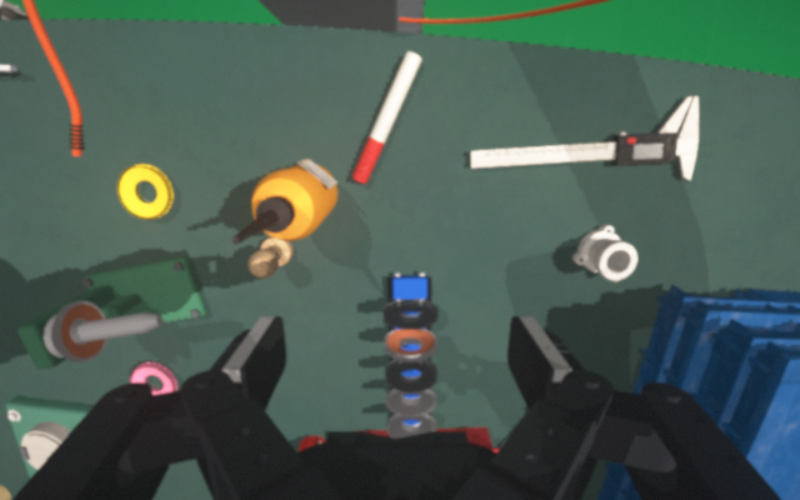

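The rack runs down the middle of this picture (800-pixel scale). Dark ring at (411,314), copper at (411,342), dark at (411,376), grey at (411,402) and (411,428). The stand with its arbor is at left.

Run:
```python
from h import *
import pickle
st,im=pickle.load(open("w3.pkl","rb"))
q=st["tcp_rot"];M=R.from_quat([q[1],q[2],q[3],q[0]]).as_matrix()
for n,(u,v) in zip("5 4 3 2 1".split(),[(411,314),(411,342),(411,376),(411,402),(411,428)]):
    p=px2w("wrist",(u*.8,v*.8),.036,st);print(n,p.round(4),"tool units",((p-st["ee_pos"])@M/.03).round(2))
```

```text
5 [0.4881 0.1591 0.036 ] tool units [-3.41  0.51  7.11]
4 [0.5204 0.1616 0.036 ] tool units [-4.49  0.52  7.11]
3 [0.5621 0.1649 0.036 ] tool units [-5.88  0.54  7.11]
2 [0.596  0.1676 0.036 ] tool units [-7.02  0.55  7.11]
1 [0.6319 0.1705 0.036 ] tool units [-8.22  0.56  7.11]
```

{"method": "arm_command", "body": {
  "series": [
    {"dp":[-0.97,0.07,0],"twist":0,"grip":0},
    {"dp":[-0.97,0.07,0],"twist":0,"grip":0},
    {"dp":[-0.97,0.07,0],"twist":0,"grip":0},
    {"dp":[-0.97,0.07,0],"twist":0,"grip":0},
    {"dp":[-0.97,0.07,0.5],"twist":0,"grip":0},
    {"dp":[-0.97,0.07,0.9],"twist":0,"grip":0},
    {"dp":[-0.97,0.07,0.9],"twist":0,"grip":0},
    {"dp":[0,0,0.9],"twist":0,"grip":0},
    {"dp":[0,0,0],"twist":0,"grip":0},
    {"dp":[0,0,0],"twist":0,"grip":0}
  ]
}}

```text
t: 5.5
ee_pos: [0.5874, 0.1659, 0.1514]
tcp_rot: [-0.003, -0.035, 0.999, -0.001]
wrist_force: [0.5, 0.1, 0.3]
gripper_width: 1.002
gripper_force: 0.0
```

Run:
```python
from h import *
import pickle
st=r.read_state();im=optics.grab_frame("wrist");pickle.dump((st,im),open("w4.pkl","wb"))
print(st["ee_pos"],st["tcp_rot"],st["q"],st["t"]);cv2.imwrite("pics/w4.png",crop(im,200,80,240,200,3))
```

```text
[0.58740811 0.1658821  0.15142125] [-2.70781591e-03 -3.49763979e-02  9.99384259e-01 -6.49515136e-04] [ 2.75215686e-01  4.50118731e-01 -6.18019203e-02  1.06444487e+00
  2.68045130e-05  2.05248273e-01] 5.5
```

View pics/w4.png

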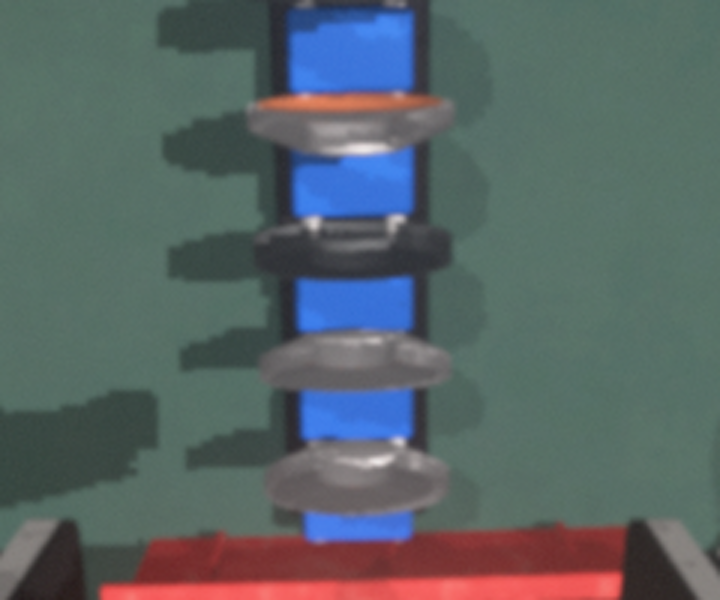

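Close view (crop, 3×, offset 200,80). The widest points of the rims are: slot 1 (268–448, 479), slot 2 (262–452, 365), slot 3 (254–452, 246), slot 4 (248–456, 111). The two far cones bulge towards the robot and the slot-4 copper face looks to the robot, as expected.

Run:
```python
from h import *
import pickle
st,im=pickle.load(open("w4.pkl","rb"))
q=st["tcp_rot"];M=R.from_quat([q[1],q[2],q[3],q[0]]).as_matrix()
for n,a,b,v in [(1,268,448,479),(2,262,452,365),(3,254,452,246),(4,248,456,111)]:
    A=px2w("wrist",(a/3+200,v/3+80),.036,st);B=px2w("wrist",(b/3+200,v/3+80),.036,st);p=(A+B)/2
    print(n,p.round(4),"dia",np.linalg.norm(A-B).round(4),"tool units",((p-st["ee_pos"])@M/.03).round(2))
```

```text
1 [0.6289 0.1711 0.036 ] dia 0.0549 tool units [-1.41  0.08  3.84]
2 [0.5927 0.1682 0.036 ] dia 0.0558 tool units [-0.2   0.07  3.85]
3 [0.5577 0.1646 0.036 ] dia 0.0561 tool units [0.97 0.03 3.85]
4 [0.5207 0.1617 0.036 ] dia 0.0567 tool units [2.21 0.02 3.86]
```

Diameters come out at 55–57 mm and the pitch at 36 mm, both as stated. Descending on slot 2 and gripping.

{"method": "arm_command", "body": {
  "series": [
    {"dp":[-0.2,0.07,0.6],"twist":-0.1,"grip":0},
    {"dp":[0,0,0.8],"twist":0,"grip":0},
    {"dp":[0,0,0.8],"twist":0,"grip":0},
    {"dp":[0,0,0.8],"twist":0,"grip":0},
    {"dp":[0,0,0.8],"twist":0,"grip":0},
    {"dp":[0,0,0.75],"twist":0,"grip":0},
    {"dp":[0,0,0],"twist":0,"grip":0},
    {"dp":[0,0,0],"twist":0,"grip":0}
  ]
}}

```text
t: 6.22
ee_pos: [0.5949, 0.1691, 0.0183]
tcp_rot: [0.0, -0.04, 0.999, 0.0]
wrist_force: [-0.1, 0.0, -0.3]
gripper_width: 0.997
gripper_force: 0.0
```

{"method": "arm_command", "body": {
  "series": [
    {"dp":[0,0,0],"twist":0,"grip":1},
    {"dp":[0,0,0],"twist":0,"grip":1},
    {"dp":[0,0,0],"twist":0,"grip":1},
    {"dp":[0,0,0],"twist":0,"grip":1},
    {"dp":[0,0,0],"twist":0,"grip":1},
    {"dp":[0,0,0],"twist":0,"grip":1},
    {"dp":[0,0,0],"twist":0,"grip":1}
  ],
  "force": 50
}}

```text
t: 6.8
ee_pos: [0.5972, 0.1679, 0.0201]
tcp_rot: [0.003, -0.039, 0.999, -0.001]
wrist_force: [-0.5, -4.5, 8.7]
gripper_width: 0.629
gripper_force: 50.7
```

{"method": "arm_command", "body": {
  "series": [
    {"dp":[0,0,-0.5],"twist":0,"grip":1},
    {"dp":[0,0,-1],"twist":0,"grip":1},
    {"dp":[0,0,-1],"twist":0,"grip":1},
    {"dp":[0,0,-1],"twist":0,"grip":1},
    {"dp":[0.6,-0.9,-0.3],"twist":0,"grip":1},
    {"dp":[0.6,-0.9,-0.2],"twist":0,"grip":1},
    {"dp":[0.7,-0.9,0],"twist":0,"grip":1},
    {"dp":[0.7,-0.9,0],"twist":0,"grip":1},
    {"dp":[0.7,-0.9,0],"twist":0,"grip":1},
    {"dp":[0.7,-0.9,0],"twist":0,"grip":1}
  ]
}}

```text
t: 7.63
ee_pos: [0.4877, -0.003, 0.1382]
tcp_rot: [0.001, -0.04, 0.999, -0.0]
wrist_force: [-0.5, -0.4, -0.4]
gripper_width: 0.625
gripper_force: 52.9
```

{"method": "arm_command", "body": {
  "series": [
    {"dp":[0.6,-0.9,0],"twist":0,"grip":1},
    {"dp":[0,0,0],"twist":1,"grip":1},
    {"dp":[0,0,0],"twist":1,"grip":1},
    {"dp":[0,0,0],"twist":1,"grip":1},
    {"dp":[0,0,0],"twist":1,"grip":1},
    {"dp":[0,0,0],"twist":1,"grip":1},
    {"dp":[0,0,0],"twist":1,"grip":1},
    {"dp":[0,0,0],"twist":1,"grip":1},
    {"dp":[0,0,0],"twist":1,"grip":1},
    {"dp":[0,0,0],"twist":1,"grip":1}
  ]
}}

```text
t: 8.47
ee_pos: [0.4729, -0.0303, 0.1381]
tcp_rot: [0.001, 0.348, 0.938, 0.0]
wrist_force: [0.0, 0.2, -0.8]
gripper_width: 0.625
gripper_force: 53.0
```

{"method": "arm_command", "body": {
  "series": [
    {"dp":[0,0,0],"twist":1,"grip":1},
    {"dp":[0,0,0],"twist":1,"grip":1},
    {"dp":[0,0,0],"twist":1,"grip":1},
    {"dp":[0,0,0],"twist":1,"grip":1},
    {"dp":[0,0,0],"twist":1,"grip":1},
    {"dp":[0,0,0],"twist":1,"grip":1},
    {"dp":[0,0,0],"twist":1,"grip":1},
    {"dp":[0,0,0],"twist":0.2,"grip":1},
    {"dp":[0,0,0],"twist":0,"grip":1},
    {"dp":[0,0,0],"twist":0,"grip":1}
  ]
}}

```text
t: 9.3
ee_pos: [0.4727, -0.0303, 0.1374]
tcp_rot: [0.0, 0.618, 0.786, 0.0]
wrist_force: [0.4, 0.3, -1.9]
gripper_width: 0.624
gripper_force: 53.0
```

Run:
```python
from h import *
import pickle
st=r.read_state();im=optics.grab_frame("wrist");pickle.dump((st,im),open("w5.pkl","wb"))
print(st["ee_pos"],st["tcp_rot"],st["q"],st["t"],st["gripper_width"]);
s=optics.grab_frame("scene")
cv2.imwrite("pics/w5.png",np.vstack([crop(im,180,100,280,300,2)[:,:560], ])if 0 else crop(im,170,100,300,300,2))
```

```text
[ 0.47267416 -0.03027124  0.13742872] [4.57189791e-04 6.18104540e-01 7.86095708e-01 3.27322395e-04] [-6.39696161e-02  2.35715948e-01 -4.30963246e-01  9.02992769e-01
  2.13510244e-05  1.26868900e+00] 9.3 0.6241609913784004
```

View pics/w5.png

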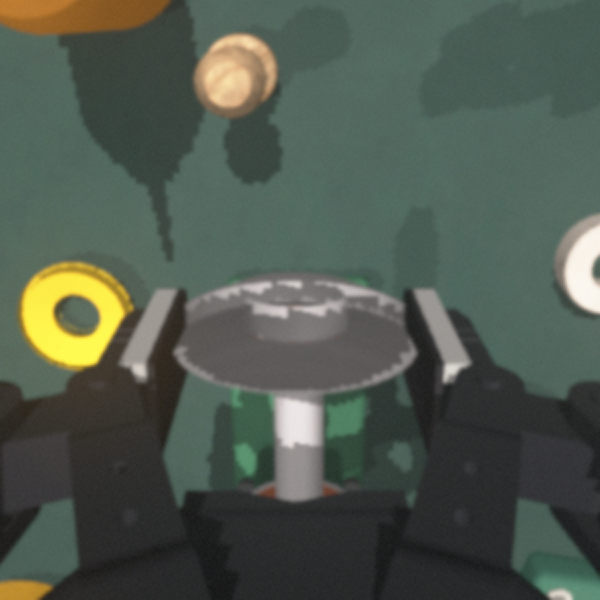

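The washer is held level and centred (rim 176–416, rows 273–392 in this 2× crop), with the arbor behind it at columns 274–327. I'll check tilt and offsets numerically.

Run:
```python
from h import *
import pickle
from scipy.optimize import least_squares
st,im=pickle.load(open("w5.pkl","rb"))
q=st["tcp_rot"];M=R.from_quat([q[1],q[2],q[3],q[0]]).as_matrix();o=st["ee_pos"]
f=lambda a:(np.array(a,float)/2+[170,100])
for row in(420,440,470):
    g=im[int(row/2+100)].min(1);v=[u for u in range(295,345) if g[u]>120]
    p=px2w("wrist",((v[0]+v[-1])/2,row/2+100),.09,st);print(row,v[0],v[-1],((p-o)@M).round(4))
obs=f([(176,348),(416,348),(296,392)])
def proj(p):
    x,y,z,t=p
    a=np.radians([180,0,90]);P=[]
    for k in a:
        r_=.028; P.append([x+ -np.sin(t)*np.sin(k)*r_, y+np.cos(k)*r_, z-np.cos(t)*np.sin(k)*r_])
    return w2px("wrist",o+np.array(P)@M.T,st)
for z in(-.013,-.016,-.019):
  s=least_squares(lambda p:(proj([p[0],p[1],z,p[2]])-obs).ravel(),[0,0,0]);print(z,s.x.round(4),s.cost)
  print(f and ((w2px("wrist",o+np.array([[s.x[0]-np.sin(s.x[2])*-.028,s.x[1],z+np.cos(s.x[2])*.028]])@M.T,st)-[170,100])*2).round(0))
```

```text
420 307 330 [-0.0674  0.0016  0.0475]
440 309 330 [-0.0762  0.0023  0.0475]
470 309 326 [-0.0899  0.0008  0.0475]
-0.013 [-0.0022  0.001  -0.2252] 2.7774014715046875
[[296. 318.]]
-0.016 [-0.0005  0.001  -0.2358] 0.09549279932465976
[[296. 319.]]
-0.019 [ 0.0012  0.001  -0.2465] 1.292997304591725
[[296. 319.]]
```

Run:
```python
from h import *
import pickle
st,im=pickle.load(open("w5.pkl","rb"))
q=st["tcp_rot"];M=R.from_quat([q[1],q[2],q[3],q[0]]).as_matrix();o=st["ee_pos"]
outs=[]
def ring(x,rad,t,z=-.016,y=.001):
    k=np.radians(np.arange(0,360,4));P=np.c_[np.full(len(k),x),np.cos(k)*rad,-np.sin(k)*rad]
    c,s=np.cos(t),np.sin(t); P=np.c_[P[:,0]*c-P[:,2]*s, P[:,1], P[:,0]*s+P[:,2]*c]+[0,y,z]
    return w2px("wrist",o+P@M.T,st)
for t,x0 in((0,0),(.23,0)):
    b=crop(im,240,220,160,100,5)[:, :]
    for x,rad,col in((-.003,.028,(0,0,255)),(.003,.028,(0,255,255)),(.009,.012,(255,0,0))):
        for p in ring(x+x0,rad,t): cv2.circle(b,tuple(int(v) for v in (p-[240,220]+.5)*5),1,col,-1)
    outs.append(b[:,:,:])
cv2.imwrite("pics/o5.png",cv2.resize(np.vstack(outs),None,fx=.6,fy=.6,interpolation=cv2.INTER_AREA))
```

```text
(no output)
```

View pics/o5.png

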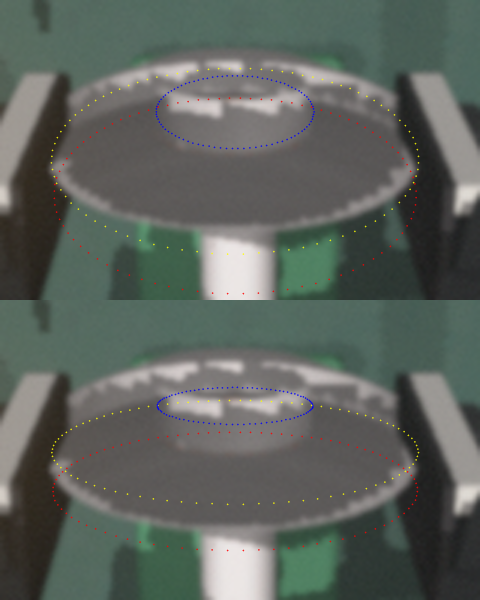

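Run:
```python
from h import *
import pickle
from scipy.optimize import least_squares
st,im=pickle.load(open("w5.pkl","rb"))
q=st["tcp_rot"];M=R.from_quat([q[1],q[2],q[3],q[0]]).as_matrix();o=st["ee_pos"]
def pt(p,x,k,rad=.028):
    x0,z0,t=p;a=np.array([x,np.cos(k)*rad,-np.sin(k)*rad]);c,s=np.cos(t),np.sin(t)
    return w2px("wrist",o+M@(np.array([a[0]*c-a[2]*s,a[1],a[0]*s+a[2]*c])+[x0,.001,z0]),st)[0,1]
res=lambda p:[pt(p,-.003,np.pi/2)-296.7,(pt(p,-.003,0)-276)*.5,pt(p,.003,-np.pi/2)-236.7]
s=least_squares(res,[0,-.016,0],x_scale=[.01,.01,.1]);print(s.x,s.fun)
for z in(-.013,-.016,-.019):
    s=least_squares(lambda p:res([p[0],z,p[1]]),[0,0],x_scale=[.01,.1]);print(z,s.x,s.fun)
```

```text
[ 0.04816026 -0.09168687  0.4235242 ] [ 0.470818   -3.78083532  1.41185041]
-0.013 [0.00413992 0.10161605] [ 0.80191213 -3.9958583   1.18929107]
-0.016 [0.00582567 0.11475462] [ 0.79583815 -3.98981962  1.19251384]
-0.019 [0.0075108  0.12779785] [ 0.78953101 -3.98361849  1.19588829]
```

The washer is tilted by about 6° and sits ~5 mm forward in the pads. That is harmless given the 3 mm of bore clearance. Lowering to the axis height and threading.

{"method": "arm_command", "body": {
  "series": [
    {"dp":[0,0.02,0.8],"twist":0,"grip":1},
    {"dp":[0,0,0.8],"twist":0,"grip":1},
    {"dp":[0,0,0.5],"twist":0,"grip":1},
    {"dp":[0,0,0],"twist":0,"grip":1},
    {"dp":[-0.5,0,0],"twist":0,"grip":1},
    {"dp":[-0.5,0,0],"twist":0,"grip":1},
    {"dp":[-0.5,0,0],"twist":0,"grip":1},
    {"dp":[-0.3,0,0],"twist":0,"grip":1},
    {"dp":[0,0,0],"twist":0,"grip":1},
    {"dp":[0,0,0],"twist":0,"grip":1}
  ]
}}

```text
t: 10.23
ee_pos: [0.486, -0.0827, 0.0744]
tcp_rot: [0.0, 0.619, 0.785, 0.0]
wrist_force: [-0.2, -0.3, -1.9]
gripper_width: 0.629
gripper_force: 53.1
```

{"method": "arm_command", "body": {
  "series": [
    {"dp":[-0.3,0,0],"twist":0,"grip":1},
    {"dp":[-0.3,0,0],"twist":0,"grip":1},
    {"dp":[-0.3,0,0],"twist":0,"grip":1},
    {"dp":[-0.3,0,0],"twist":0,"grip":1},
    {"dp":[-0.3,0,0],"twist":0,"grip":1},
    {"dp":[-0.2,0,0],"twist":0,"grip":1},
    {"dp":[0,0,0],"twist":0,"grip":1},
    {"dp":[0,0,0],"twist":0,"grip":1}
  ]
}}

```text
t: 10.9
ee_pos: [0.4976, -0.1326, 0.0737]
tcp_rot: [-0.0, 0.619, 0.785, 0.0]
wrist_force: [0.4, 0.6, -0.7]
gripper_width: 0.63
gripper_force: 53.1
```

{"method": "arm_command", "body": {
  "series": [
    {"dp":[0,0,0],"twist":0,"grip":0.15},
    {"dp":[0,0,0],"twist":0,"grip":0.15},
    {"dp":[0,0,0],"twist":0,"grip":0.15},
    {"dp":[0,0,0],"twist":0,"grip":0.15},
    {"dp":[0.4,0,0],"twist":0,"grip":0.15},
    {"dp":[0.5,0,0],"twist":0,"grip":0.15},
    {"dp":[0.5,0,0],"twist":0,"grip":0.15},
    {"dp":[0.1,0,0],"twist":0,"grip":0.55},
    {"dp":[0,0,0],"twist":0,"grip":0.55},
    {"dp":[0,0,0],"twist":0,"grip":0.55}
  ]
}}

```text
t: 11.73
ee_pos: [0.4872, -0.0882, 0.074]
tcp_rot: [0.0, 0.618, 0.786, -0.0]
wrist_force: [-0.1, -0.2, -0.6]
gripper_width: 0.46
gripper_force: 0.0
```

{"method": "arm_command", "body": {
  "series": [
    {"dp":[0,0,0],"twist":0,"grip":0.55},
    {"dp":[-0.2,0,0],"twist":0,"grip":0.55},
    {"dp":[-0.2,0,0],"twist":0,"grip":0.55},
    {"dp":[-0.2,0,0],"twist":0,"grip":0.55},
    {"dp":[-0.2,0,0],"twist":0,"grip":0.55},
    {"dp":[-0.1,0,0],"twist":0,"grip":0.55},
    {"dp":[-0.1,0,0],"twist":0,"grip":0.55},
    {"dp":[0,0,0],"twist":0,"grip":0.55}
  ]
}}

```text
t: 12.4
ee_pos: [0.4943, -0.1184, 0.0738]
tcp_rot: [0.0, 0.619, 0.785, -0.0]
wrist_force: [-0.5, 0.5, 0.3]
gripper_width: 0.447
gripper_force: 0.2
```

{"method": "arm_command", "body": {
  "series": [
    {"dp":[-0.1,0,0],"twist":0,"grip":0.55},
    {"dp":[-0.1,0,0],"twist":0,"grip":0.55},
    {"dp":[-0.1,0,0],"twist":0,"grip":0.55},
    {"dp":[0,0,0],"twist":0,"grip":0.55}
  ]
}}

```text
t: 12.73
ee_pos: [0.4961, -0.1262, 0.0737]
tcp_rot: [-0.0, 0.619, 0.786, 0.0]
wrist_force: [-0.5, 1.8, 1.0]
gripper_width: 0.448
gripper_force: 0.9
```

{"method": "arm_command", "body": {
  "series": [
    {"dp":[-0.1,0,0],"twist":0,"grip":0.55},
    {"dp":[0,0,0],"twist":0,"grip":0.55}
  ]
}}

```text
t: 12.9
ee_pos: [0.4961, -0.1266, 0.0736]
tcp_rot: [-0.002, 0.618, 0.786, 0.002]
wrist_force: [-0.3, 8.9, 3.0]
gripper_width: 0.451
gripper_force: 4.3
```

{"method": "arm_command", "body": {
  "series": [
    {"dp":[-0.05,0,0],"twist":0,"grip":0.55},
    {"dp":[0,0,0],"twist":0,"grip":0.55}
  ]
}}

```text
t: 13.07
ee_pos: [0.4961, -0.1267, 0.0736]
tcp_rot: [-0.003, 0.618, 0.786, 0.003]
wrist_force: [-1.0, 11.6, 3.2]
gripper_width: 0.449
gripper_force: 5.9
```

Contact came at the expected place, so washer 2 is home. Next is slot 4, the one with its copper face to the robot.

{"method": "arm_command", "body": {
  "series": [
    {"dp":[0.3,0,0],"twist":0,"grip":0.4},
    {"dp":[0,0,-0.9],"twist":0,"grip":0.3},
    {"dp":[0,0,-0.9],"twist":0,"grip":0},
    {"dp":[0,0,-0.8],"twist":0,"grip":0},
    {"dp":[0.89,0.31,0],"twist":0,"grip":0},
    {"dp":[0.89,0.31,0],"twist":0,"grip":0},
    {"dp":[0.89,0.31,0],"twist":0,"grip":0},
    {"dp":[0.89,0.31,0],"twist":0,"grip":0},
    {"dp":[0.89,0.31,0],"twist":0,"grip":0},
    {"dp":[0.89,0.31,0],"twist":0,"grip":0}
  ]
}}

```text
t: 13.9
ee_pos: [0.512, 0.0477, 0.152]
tcp_rot: [0.001, 0.619, 0.785, -0.0]
wrist_force: [0.0, -0.0, 0.8]
gripper_width: 0.997
gripper_force: 0.0
```

{"method": "arm_command", "body": {
  "series": [
    {"dp":[0.89,0.31,0],"twist":0,"grip":0},
    {"dp":[0.89,0.31,0],"twist":0,"grip":0},
    {"dp":[0.89,0.31,0],"twist":0,"grip":0},
    {"dp":[0.89,0.31,0],"twist":0,"grip":0},
    {"dp":[0,0,0],"twist":-1,"grip":0},
    {"dp":[0,0,0],"twist":-1,"grip":0},
    {"dp":[0,0,0],"twist":-1,"grip":0},
    {"dp":[0,0,0],"twist":-1,"grip":0},
    {"dp":[0,0,0],"twist":-1,"grip":0},
    {"dp":[0,0,0],"twist":-1,"grip":0}
  ]
}}

```text
t: 14.73
ee_pos: [0.5232, 0.1591, 0.1518]
tcp_rot: [0.001, 0.392, 0.92, -0.0]
wrist_force: [-0.0, -0.6, 0.8]
gripper_width: 0.998
gripper_force: 0.0
```

{"method": "arm_command", "body": {
  "series": [
    {"dp":[0,0,0],"twist":-1,"grip":0},
    {"dp":[0,0,0],"twist":-1,"grip":0},
    {"dp":[0,0,0],"twist":-1,"grip":0},
    {"dp":[0,0,0],"twist":-1,"grip":0},
    {"dp":[0,0,0],"twist":-1,"grip":0},
    {"dp":[0,0,0],"twist":-1,"grip":0},
    {"dp":[0,0,0],"twist":-1,"grip":0},
    {"dp":[0,0,0],"twist":-1,"grip":0},
    {"dp":[0,0,0],"twist":-1,"grip":0},
    {"dp":[0,0,0],"twist":-1,"grip":0}
  ]
}}

```text
t: 15.57
ee_pos: [0.5232, 0.159, 0.1518]
tcp_rot: [0.0, -0.033, 0.999, -0.001]
wrist_force: [-0.3, -0.2, -0.1]
gripper_width: 1.001
gripper_force: 0.0
```

{"method": "arm_command", "body": {
  "series": [
    {"dp":[0,0,0],"twist":-0.3,"grip":0},
    {"dp":[0,0,0],"twist":0,"grip":0},
    {"dp":[0,0,0],"twist":0,"grip":0}
  ]
}}

```text
t: 15.82
ee_pos: [0.5231, 0.1592, 0.1518]
tcp_rot: [0.0, -0.044, 0.999, -0.0]
wrist_force: [0.1, -0.5, 0.1]
gripper_width: 0.999
gripper_force: 0.0
```

{"method": "arm_command", "body": {
  "series": [
    {"dp":[0.07,0.09,0.6],"twist":0,"grip":0},
    {"dp":[0,0,0.9],"twist":0,"grip":0},
    {"dp":[0,0,0.9],"twist":0,"grip":0},
    {"dp":[0,0,0.9],"twist":0,"grip":0},
    {"dp":[0,0,0.6],"twist":0,"grip":0},
    {"dp":[0,0,0.5],"twist":0,"grip":0},
    {"dp":[0,0,0],"twist":0,"grip":0},
    {"dp":[0,0,0],"twist":0,"grip":0}
  ]
}}

```text
t: 16.48
ee_pos: [0.52, 0.1615, 0.0193]
tcp_rot: [-0.001, -0.044, 0.999, -0.0]
wrist_force: [0.1, -0.2, 0.2]
gripper_width: 1.0
gripper_force: 0.0
```

{"method": "arm_command", "body": {
  "series": [
    {"dp":[0,0,0],"twist":0,"grip":1},
    {"dp":[0,0,0],"twist":0,"grip":1},
    {"dp":[0,0,0],"twist":0,"grip":1},
    {"dp":[0,0,0],"twist":0,"grip":1},
    {"dp":[0,0,0],"twist":0,"grip":1},
    {"dp":[0,0,0],"twist":0,"grip":1},
    {"dp":[0,0,0],"twist":0,"grip":1}
  ]
}}

```text
t: 17.07
ee_pos: [0.5222, 0.1614, 0.0218]
tcp_rot: [0.002, -0.044, 0.999, -0.001]
wrist_force: [-0.4, -2.2, 6.3]
gripper_width: 0.627
gripper_force: 51.2
```

{"method": "arm_command", "body": {
  "series": [
    {"dp":[0,0,-0.5],"twist":0,"grip":1},
    {"dp":[0,0,-1],"twist":0,"grip":1},
    {"dp":[0,0,-1],"twist":0,"grip":1},
    {"dp":[0,0,-1],"twist":0,"grip":1},
    {"dp":[0,-0.7,-0.4],"twist":0,"grip":1},
    {"dp":[0.3,-0.9,0],"twist":0,"grip":1},
    {"dp":[0.4,-0.9,0],"twist":0,"grip":1},
    {"dp":[0.4,-0.9,0],"twist":0,"grip":1},
    {"dp":[0.4,-0.9,0],"twist":0,"grip":1},
    {"dp":[0.4,-0.9,0],"twist":0,"grip":1}
  ]
}}

```text
t: 17.9
ee_pos: [0.4773, 0.0003, 0.1377]
tcp_rot: [0.001, -0.044, 0.999, -0.0]
wrist_force: [-0.6, -0.8, -0.0]
gripper_width: 0.624
gripper_force: 53.1
```

{"method": "arm_command", "body": {
  "series": [
    {"dp":[0.3,-1,0],"twist":0,"grip":1},
    {"dp":[0,0,0],"twist":1,"grip":1},
    {"dp":[0,0,0],"twist":1,"grip":1},
    {"dp":[0,0,0],"twist":1,"grip":1},
    {"dp":[0,0,0],"twist":1,"grip":1},
    {"dp":[0,0,0],"twist":1,"grip":1},
    {"dp":[0,0,0],"twist":1,"grip":1},
    {"dp":[0,0,0],"twist":1,"grip":1},
    {"dp":[0,0,0],"twist":1,"grip":1},
    {"dp":[0,0,0],"twist":1,"grip":1}
  ]
}}

```text
t: 18.73
ee_pos: [0.4715, -0.0292, 0.1377]
tcp_rot: [0.001, 0.344, 0.939, 0.0]
wrist_force: [-0.9, -0.2, -0.9]
gripper_width: 0.625
gripper_force: 53.1
```

{"method": "arm_command", "body": {
  "series": [
    {"dp":[0,0,0],"twist":1,"grip":1},
    {"dp":[0,0,0],"twist":1,"grip":1},
    {"dp":[0,0,0],"twist":1,"grip":1},
    {"dp":[0,0,0],"twist":1,"grip":1},
    {"dp":[0,0,0],"twist":1,"grip":1},
    {"dp":[0,0,0],"twist":1,"grip":1},
    {"dp":[0,0,0],"twist":1,"grip":1},
    {"dp":[0,0,0],"twist":0.3,"grip":1},
    {"dp":[0,0,0],"twist":0,"grip":1},
    {"dp":[0,0,0],"twist":0,"grip":1}
  ]
}}

```text
t: 19.57
ee_pos: [0.4715, -0.0292, 0.1374]
tcp_rot: [0.0, 0.618, 0.786, 0.0]
wrist_force: [0.1, 0.4, -1.5]
gripper_width: 0.628
gripper_force: 53.1
```

```bash
cat > al.py <<'E'
from h import *
import pickle,sys
st=r.read_state();im=optics.grab_frame("wrist");pickle.dump((st,im),open(sys.argv[1],"wb"))
q=st["tcp_rot"];M=R.from_quat([q[1],q[2],q[3],q[0]]).as_matrix();o=st["ee_pos"]
print(st["t"],o,"yaw",np.degrees(2*np.arctan2(q[2],q[1])))
col=np.array([.5056,-.158,.09]);d=np.array([-.2365,.9716,0])
tip=col+.092*d
print("tip in tool, units",((tip-o)@M/.03).round(3),"collar coord of tcp",((o-col)@d).round(4))
# washer edges at pad level
g=im[:,:,:].astype(int)
for row in (240,250,260,270,280,290): 
    s=im[row].min(1)>85; u=[k for k in range(245,390) if s[k]]; print(row,u[0] if u else 0,u[-1] if u else 0)
E
python3 al.py w6.pkl
```

```text
19.5667 [ 0.47154518 -0.02922541  0.13744115] yaw 103.59027053272641
tip in tool, units [-1.372  0.088  1.582] collar coord of tcp 0.1332
240 245 351
250 245 389
260 245 389
270 245 389
280 265 374
290 261 373
```

{"method": "arm_command", "body": {
  "series": [
    {"dp":[0,0.055,0.8],"twist":0,"grip":1},
    {"dp":[0,0,0.8],"twist":0,"grip":1},
    {"dp":[0,0,0.45],"twist":0,"grip":1},
    {"dp":[0,0,0],"twist":0,"grip":1},
    {"dp":[-0.5,0,0],"twist":0,"grip":1},
    {"dp":[-0.5,0,0],"twist":0,"grip":1},
    {"dp":[-0.4,0,0],"twist":0,"grip":1},
    {"dp":[-0.3,0,0],"twist":0,"grip":1},
    {"dp":[0,0,0],"twist":0,"grip":1},
    {"dp":[0,0,0],"twist":0,"grip":1}
  ]
}}

```text
t: 20.45
ee_pos: [0.4851, -0.0787, 0.0757]
tcp_rot: [0.0, 0.619, 0.785, 0.0]
wrist_force: [-0.2, 0.5, -0.6]
gripper_width: 0.625
gripper_force: 53.1
```

{"method": "arm_command", "body": {
  "series": [
    {"dp":[-0.3,0,0],"twist":0,"grip":1},
    {"dp":[-0.3,0,0],"twist":0,"grip":1},
    {"dp":[-0.3,0,0],"twist":0,"grip":1},
    {"dp":[0,0,0],"twist":0,"grip":1}
  ]
}}

```text
t: 20.78
ee_pos: [0.4921, -0.1063, 0.0755]
tcp_rot: [0.001, 0.619, 0.785, -0.0]
wrist_force: [0.3, -0.1, -0.9]
gripper_width: 0.627
gripper_force: 53.1
```

{"method": "arm_command", "body": {
  "series": [
    {"dp":[-0.25,0,0],"twist":0,"grip":1},
    {"dp":[-0.25,0,0],"twist":0,"grip":1},
    {"dp":[0,0,0],"twist":0,"grip":1}
  ]
}}

```text
t: 21.03
ee_pos: [0.4954, -0.1206, 0.0754]
tcp_rot: [0.001, 0.619, 0.785, -0.0]
wrist_force: [0.4, -0.4, -1.3]
gripper_width: 0.623
gripper_force: 53.1
```

{"method": "arm_command", "body": {
  "series": [
    {"dp":[0,0,0],"twist":0,"grip":0.15},
    {"dp":[0,0,0],"twist":0,"grip":0.15},
    {"dp":[0,0,0],"twist":0,"grip":0.15},
    {"dp":[0,0,0],"twist":0,"grip":0.15},
    {"dp":[0.4,0,0],"twist":0,"grip":0.15},
    {"dp":[0.5,0,0],"twist":0,"grip":0.15},
    {"dp":[0.5,0,0],"twist":0,"grip":0.15},
    {"dp":[0.1,0,0],"twist":0,"grip":0.55},
    {"dp":[0,0,0],"twist":0,"grip":0.55},
    {"dp":[0,0,0],"twist":0,"grip":0.55}
  ]
}}

```text
t: 21.87
ee_pos: [0.4843, -0.0752, 0.0755]
tcp_rot: [0.0, 0.618, 0.786, -0.0]
wrist_force: [-0.2, 0.2, 0.4]
gripper_width: 0.455
gripper_force: 0.0
```

{"method": "arm_command", "body": {
  "series": [
    {"dp":[0,0,0],"twist":0,"grip":0.55},
    {"dp":[-0.2,0,0],"twist":0,"grip":0.55},
    {"dp":[-0.2,0,0],"twist":0,"grip":0.55},
    {"dp":[-0.2,0,0],"twist":0,"grip":0.55},
    {"dp":[-0.2,0,0],"twist":0,"grip":0.55},
    {"dp":[-0.1,0,0],"twist":0,"grip":0.55},
    {"dp":[0,0,0],"twist":0,"grip":0.55}
  ]
}}

```text
t: 22.45
ee_pos: [0.4908, -0.1028, 0.0753]
tcp_rot: [0.0, 0.619, 0.785, 0.0]
wrist_force: [-0.0, 0.6, -0.5]
gripper_width: 0.45
gripper_force: 0.0
```

{"method": "arm_command", "body": {
  "series": [
    {"dp":[-0.1,0,0],"twist":0,"grip":0.55},
    {"dp":[-0.1,0,0],"twist":0,"grip":0.55},
    {"dp":[0,0,0],"twist":0,"grip":0.55}
  ]
}}

```text
t: 22.7
ee_pos: [0.4919, -0.1079, 0.0753]
tcp_rot: [0.0, 0.619, 0.785, -0.0]
wrist_force: [0.1, 0.4, 1.0]
gripper_width: 0.454
gripper_force: 0.0
```

{"method": "arm_command", "body": {
  "series": [
    {"dp":[-0.1,0,0],"twist":0,"grip":0.55},
    {"dp":[0,0,0],"twist":0,"grip":0.55}
  ]
}}

```text
t: 22.87
ee_pos: [0.4927, -0.1107, 0.0753]
tcp_rot: [0.0, 0.619, 0.786, -0.0]
wrist_force: [-0.5, 0.1, 0.7]
gripper_width: 0.453
gripper_force: 0.0
```

{"method": "arm_command", "body": {
  "series": [
    {"dp":[-0.1,0,0],"twist":0,"grip":0.55},
    {"dp":[0,0,0],"twist":0,"grip":0.55}
  ]
}}

```text
t: 23.03
ee_pos: [0.493, -0.1128, 0.0753]
tcp_rot: [-0.001, 0.619, 0.786, 0.0]
wrist_force: [-0.9, 3.9, 1.1]
gripper_width: 0.451
gripper_force: 1.5
```

{"method": "arm_command", "body": {
  "series": [
    {"dp":[-0.08,0,0],"twist":0,"grip":0.55},
    {"dp":[0,0,0],"twist":0,"grip":0.55}
  ]
}}

```text
t: 23.2
ee_pos: [0.493, -0.1129, 0.0753]
tcp_rot: [-0.003, 0.618, 0.786, 0.002]
wrist_force: [-0.7, 9.8, 3.7]
gripper_width: 0.447
gripper_force: 4.8
```

{"method": "arm_command", "body": {
  "series": [
    {"dp":[0.3,0,0],"twist":0,"grip":0.4},
    {"dp":[0,0,-0.9],"twist":0,"grip":0.3},
    {"dp":[0,0,-0.9],"twist":0,"grip":0},
    {"dp":[0,0,-0.8],"twist":0,"grip":0},
    {"dp":[0.87,0.74,0],"twist":0,"grip":0},
    {"dp":[0.87,0.74,0],"twist":0,"grip":0},
    {"dp":[0.87,0.74,0],"twist":0,"grip":0},
    {"dp":[0.87,0.74,0],"twist":0,"grip":0},
    {"dp":[0.87,0.74,0],"twist":0,"grip":0},
    {"dp":[0.87,0.74,0],"twist":0,"grip":0}
  ]
}}

```text
t: 24.03
ee_pos: [0.5853, 0.0778, 0.1534]
tcp_rot: [0.001, 0.619, 0.786, -0.0]
wrist_force: [0.3, 0.1, 0.8]
gripper_width: 1.005
gripper_force: 0.0
```

{"method": "arm_command", "body": {
  "series": [
    {"dp":[0.87,0.74,0],"twist":0,"grip":0},
    {"dp":[0.87,0.74,0],"twist":0,"grip":0},
    {"dp":[0.87,0.74,0],"twist":0,"grip":0},
    {"dp":[0,0,0],"twist":-1,"grip":0},
    {"dp":[0,0,0],"twist":-1,"grip":0},
    {"dp":[0,0,0],"twist":-1,"grip":0},
    {"dp":[0,0,0],"twist":-1,"grip":0},
    {"dp":[0,0,0],"twist":-1,"grip":0},
    {"dp":[0,0,0],"twist":-1,"grip":0},
    {"dp":[0,0,0],"twist":-1,"grip":0}
  ]
}}

```text
t: 24.87
ee_pos: [0.6312, 0.168, 0.1531]
tcp_rot: [0.001, 0.352, 0.936, -0.0]
wrist_force: [-0.1, 0.0, 0.0]
gripper_width: 0.999
gripper_force: 0.0
```

{"method": "arm_command", "body": {
  "series": [
    {"dp":[0,0,0],"twist":-1,"grip":0},
    {"dp":[0,0,0],"twist":-1,"grip":0},
    {"dp":[0,0,0],"twist":-1,"grip":0},
    {"dp":[0,0,0],"twist":-1,"grip":0},
    {"dp":[0,0,0],"twist":-1,"grip":0},
    {"dp":[0,0,0],"twist":-1,"grip":0},
    {"dp":[0,0,0],"twist":-1,"grip":0},
    {"dp":[0,0,0],"twist":-1,"grip":0},
    {"dp":[0,0,0],"twist":-1,"grip":0},
    {"dp":[0,0,0],"twist":-0.3,"grip":0}
  ]
}}

```text
t: 25.7
ee_pos: [0.6312, 0.168, 0.1531]
tcp_rot: [0.0, -0.046, 0.999, -0.001]
wrist_force: [-0.3, -0.3, 0.0]
gripper_width: 1.0
gripper_force: 0.0
```

{"method": "arm_command", "body": {
  "series": [
    {"dp":[0,0,0],"twist":0,"grip":0},
    {"dp":[0,0,0],"twist":0,"grip":0}
  ]
}}

```text
t: 25.87
ee_pos: [0.631, 0.1681, 0.1532]
tcp_rot: [0.0, -0.044, 0.999, -0.0]
wrist_force: [-0.1, -0.3, -0.6]
gripper_width: 0.996
gripper_force: 0.0
```

{"method": "arm_command", "body": {
  "series": [
    {"dp":[0.1,0.11,0.6],"twist":0,"grip":0},
    {"dp":[0,0,0.9],"twist":0,"grip":0},
    {"dp":[0,0,0.9],"twist":0,"grip":0},
    {"dp":[0,0,0.7],"twist":0,"grip":0},
    {"dp":[0,0,0.5],"twist":0,"grip":0},
    {"dp":[0,0,0.5],"twist":0,"grip":0},
    {"dp":[0,0,0.4],"twist":0,"grip":0},
    {"dp":[0,0,0],"twist":0,"grip":0},
    {"dp":[0,0,0],"twist":0,"grip":0}
  ]
}}

```text
t: 26.62
ee_pos: [0.6271, 0.171, 0.0177]
tcp_rot: [-0.001, -0.044, 0.999, -0.0]
wrist_force: [0.3, -0.3, 1.4]
gripper_width: 0.996
gripper_force: 0.0
```

{"method": "arm_command", "body": {
  "series": [
    {"dp":[0,0,0],"twist":0,"grip":1},
    {"dp":[0,0,0],"twist":0,"grip":1},
    {"dp":[0,0,0],"twist":0,"grip":1},
    {"dp":[0,0,0],"twist":0,"grip":1},
    {"dp":[0,0,0],"twist":0,"grip":1},
    {"dp":[0,0,0],"twist":0,"grip":1},
    {"dp":[0,0,0],"twist":0,"grip":1}
  ]
}}

```text
t: 27.2
ee_pos: [0.6289, 0.1705, 0.0201]
tcp_rot: [0.002, -0.044, 0.999, -0.001]
wrist_force: [-0.5, -3.5, 5.2]
gripper_width: 0.629
gripper_force: 51.7
```

{"method": "arm_command", "body": {
  "series": [
    {"dp":[0,0,-0.5],"twist":0,"grip":1},
    {"dp":[0,0,-1],"twist":0,"grip":1},
    {"dp":[0,0,-1],"twist":0,"grip":1},
    {"dp":[0,0,-1],"twist":0,"grip":1},
    {"dp":[0.7,-0.7,-0.4],"twist":0,"grip":1},
    {"dp":[0.7,-0.75,0],"twist":0,"grip":1},
    {"dp":[0.7,-0.8,0],"twist":0,"grip":1},
    {"dp":[0.7,-0.8,0],"twist":0,"grip":1},
    {"dp":[0.7,-0.8,0],"twist":0,"grip":1},
    {"dp":[0.75,-0.8,0],"twist":0,"grip":1}
  ]
}}

```text
t: 28.03
ee_pos: [0.5121, 0.0203, 0.1356]
tcp_rot: [0.0, -0.044, 0.999, 0.0]
wrist_force: [0.5, -0.2, -1.3]
gripper_width: 0.626
gripper_force: 52.9
```

{"method": "arm_command", "body": {
  "series": [
    {"dp":[0.75,-0.8,0],"twist":0,"grip":1},
    {"dp":[0.75,-0.75,0],"twist":0,"grip":1},
    {"dp":[0,0,0],"twist":1,"grip":1},
    {"dp":[0,0,0],"twist":1,"grip":1},
    {"dp":[0,0,0],"twist":1,"grip":1},
    {"dp":[0,0,0],"twist":1,"grip":1},
    {"dp":[0,0,0],"twist":1,"grip":1},
    {"dp":[0,0,0],"twist":1,"grip":1},
    {"dp":[0,0,0],"twist":1,"grip":1},
    {"dp":[0,0,0],"twist":1,"grip":1}
  ]
}}

```text
t: 28.87
ee_pos: [0.4722, -0.029, 0.1355]
tcp_rot: [0.0, 0.302, 0.953, 0.0]
wrist_force: [-0.2, -0.6, -1.8]
gripper_width: 0.627
gripper_force: 53.0
```

{"method": "arm_command", "body": {
  "series": [
    {"dp":[0,0,0],"twist":1,"grip":1},
    {"dp":[0,0,0],"twist":1,"grip":1},
    {"dp":[0,0,0],"twist":1,"grip":1},
    {"dp":[0,0,0],"twist":1,"grip":1},
    {"dp":[0,0,0],"twist":1,"grip":1},
    {"dp":[0,0,0],"twist":1,"grip":1},
    {"dp":[0,0,0],"twist":1,"grip":1},
    {"dp":[0,0,0],"twist":1,"grip":1},
    {"dp":[0,0,0],"twist":0.3,"grip":1},
    {"dp":[0,0,0],"twist":0,"grip":1}
  ]
}}

```text
t: 29.7
ee_pos: [0.4722, -0.029, 0.1355]
tcp_rot: [-0.0, 0.619, 0.785, 0.0]
wrist_force: [0.1, 0.1, -1.2]
gripper_width: 0.628
gripper_force: 53.0
```

```bash
python3 al.py w7.pkl
```

```text
29.7 [ 0.47217673 -0.02899227  0.13550302] yaw 103.53354701785761
tip in tool, units [-1.376  0.068  1.516] collar coord of tcp 0.1332
240 245 283
250 245 389
260 245 389
270 245 389
280 262 375
290 261 374
```

{"method": "arm_command", "body": {
  "series": [
    {"dp":[0,0.035,0.8],"twist":0,"grip":1},
    {"dp":[0,0,0.8],"twist":0,"grip":1},
    {"dp":[0,0,0.45],"twist":0,"grip":1},
    {"dp":[0,0,0],"twist":0,"grip":1},
    {"dp":[-0.5,0,0],"twist":0,"grip":1},
    {"dp":[-0.5,0,0],"twist":0,"grip":1},
    {"dp":[-0.4,0,0],"twist":0,"grip":1},
    {"dp":[-0.3,0,0],"twist":0,"grip":1},
    {"dp":[0,0,0],"twist":0,"grip":1},
    {"dp":[0,0,0],"twist":0,"grip":1}
  ]
}}

```text
t: 30.58
ee_pos: [0.4854, -0.0788, 0.0742]
tcp_rot: [0.0, 0.619, 0.785, 0.0]
wrist_force: [0.6, -0.2, -1.1]
gripper_width: 0.625
gripper_force: 53.0
```

{"method": "arm_command", "body": {
  "series": [
    {"dp":[-0.3,0,0],"twist":0,"grip":1},
    {"dp":[-0.3,0,0],"twist":0,"grip":1},
    {"dp":[-0.3,0,0],"twist":0,"grip":1},
    {"dp":[-0.15,0,0],"twist":0,"grip":1},
    {"dp":[0,0,0],"twist":0,"grip":1}
  ]
}}

```text
t: 31.0
ee_pos: [0.4931, -0.1104, 0.0738]
tcp_rot: [0.0, 0.619, 0.785, 0.0]
wrist_force: [-0.2, 0.4, -1.9]
gripper_width: 0.624
gripper_force: 53.0
```

{"method": "arm_command", "body": {
  "series": [
    {"dp":[0,0,0],"twist":0,"grip":0.15},
    {"dp":[0,0,0],"twist":0,"grip":0.15},
    {"dp":[0,0,0],"twist":0,"grip":0.15},
    {"dp":[0,0,0],"twist":0,"grip":0.15},
    {"dp":[0.4,0,0],"twist":0,"grip":0.15},
    {"dp":[0.5,0,0],"twist":0,"grip":0.15},
    {"dp":[0.5,0,0],"twist":0,"grip":0.15},
    {"dp":[0.1,0,0],"twist":0,"grip":0.55},
    {"dp":[0,0,0],"twist":0,"grip":0.55},
    {"dp":[0,0,0],"twist":0,"grip":0.55}
  ]
}}

```text
t: 31.83
ee_pos: [0.4822, -0.0652, 0.074]
tcp_rot: [0.0, 0.618, 0.786, -0.0]
wrist_force: [0.3, -0.0, -0.3]
gripper_width: 0.456
gripper_force: 0.0
```

{"method": "arm_command", "body": {
  "series": [
    {"dp":[0,0,0],"twist":0,"grip":0.55},
    {"dp":[-0.2,0,0],"twist":0,"grip":0.55},
    {"dp":[-0.2,0,0],"twist":0,"grip":0.55},
    {"dp":[-0.2,0,0],"twist":0,"grip":0.55},
    {"dp":[-0.2,0,0],"twist":0,"grip":0.55},
    {"dp":[-0.1,0,0],"twist":0,"grip":0.55},
    {"dp":[-0.1,0,0],"twist":0,"grip":0.55},
    {"dp":[-0.1,0,0],"twist":0,"grip":0.55},
    {"dp":[0,0,0],"twist":0,"grip":0.55}
  ]
}}

```text
t: 32.58
ee_pos: [0.4899, -0.0982, 0.0738]
tcp_rot: [0.0, 0.619, 0.785, -0.0]
wrist_force: [-1.2, 0.5, 0.5]
gripper_width: 0.451
gripper_force: 0.1
```

{"method": "arm_command", "body": {
  "series": [
    {"dp":[-0.1,0,0],"twist":0,"grip":0.55},
    {"dp":[0,0,0],"twist":0,"grip":0.55}
  ]
}}

```text
t: 32.75
ee_pos: [0.4905, -0.1008, 0.0738]
tcp_rot: [0.0, 0.619, 0.786, -0.0]
wrist_force: [-0.9, 0.2, -0.8]
gripper_width: 0.452
gripper_force: 0.1
```

{"method": "arm_command", "body": {
  "series": [
    {"dp":[-0.1,0,0],"twist":0,"grip":0.55},
    {"dp":[0,0,0],"twist":0,"grip":0.55}
  ]
}}

```text
t: 32.92
ee_pos: [0.491, -0.103, 0.0738]
tcp_rot: [-0.001, 0.619, 0.786, 0.0]
wrist_force: [-0.4, 2.1, -0.4]
gripper_width: 0.449
gripper_force: 0.9
```

{"method": "arm_command", "body": {
  "series": [
    {"dp":[-0.1,0,0],"twist":0,"grip":0.55},
    {"dp":[0,0,0],"twist":0,"grip":0.55}
  ]
}}

```text
t: 33.08
ee_pos: [0.491, -0.1034, 0.0737]
tcp_rot: [-0.003, 0.618, 0.786, 0.002]
wrist_force: [-1.5, 9.2, 3.0]
gripper_width: 0.449
gripper_force: 4.5
```

{"method": "arm_command", "body": {
  "series": [
    {"dp":[-0.08,0,0],"twist":0,"grip":0.55},
    {"dp":[0,0,0],"twist":0,"grip":0.55}
  ]
}}

```text
t: 33.25
ee_pos: [0.4909, -0.1036, 0.0736]
tcp_rot: [-0.004, 0.618, 0.786, 0.004]
wrist_force: [-1.9, 15.3, 4.5]
gripper_width: 0.451
gripper_force: 7.2
```

Firm contact came at the expected position, so the pack is closed. Backing away and looking.

{"method": "arm_command", "body": {
  "series": [
    {"dp":[0.3,0,0],"twist":0,"grip":0.5},
    {"dp":[0.5,0,0],"twist":0,"grip":0.4},
    {"dp":[0,0,-0.8],"twist":0,"grip":0.3},
    {"dp":[0,0,-0.8],"twist":0,"grip":0.2},
    {"dp":[0,0,-0.8],"twist":0,"grip":0},
    {"dp":[0,0,-0.8],"twist":0,"grip":0},
    {"dp":[0.5,0,-0.5],"twist":0,"grip":0},
    {"dp":[0.5,0,0],"twist":0,"grip":0},
    {"dp":[0,0,0],"twist":0,"grip":0},
    {"dp":[0,0,0],"twist":0,"grip":0}
  ]
}}

```text
t: 34.08
ee_pos: [0.4799, -0.0562, 0.185]
tcp_rot: [0.001, 0.618, 0.786, -0.0]
wrist_force: [0.2, -0.2, -0.4]
gripper_width: 1.003
gripper_force: 0.0
```

Run:
```python
from h import *
st=r.read_state();im=optics.grab_frame("wrist");t=optics.grab_frame("top");s=optics.grab_frame("scene")
col=np.array([.5056,-.158,.09]);d=np.array([-.2365,.9716,0])
k=np.array([0,.012,.018,.024,.036,.048])
print(w2px("wrist",col+k[:,None]*d+[0,0,.025],st).round(0))
p=w2px("wrist",col+.024*d,st)[0].astype(int);print(p)
x,y=max(0,min(p[0]-60,520)),max(0,min(p[1]-50,300))
a=crop(im,x,y,120,100,4);b=crop(t,345,185,60,40,7);c=crop(s,335,150,50,45,6)
W=np.zeros((590,800,3),np.uint8);a=cv2.resize(a,(360,300));W[:300,:360]=a
W[:270,370:670]=c;W[305:585,:420]=b;
W[305:585,430:790]=cv2.resize(s[220:290,225:315],(360,280));cv2.imwrite("pics/fin.png",W);print(x,y)
```

```text
[[318. 331.]
 [318. 319.]
 [318. 313.]
 [318. 307.]
 [318. 294.]
 [318. 281.]]
[317 289]
257 239
```

View pics/fin.png

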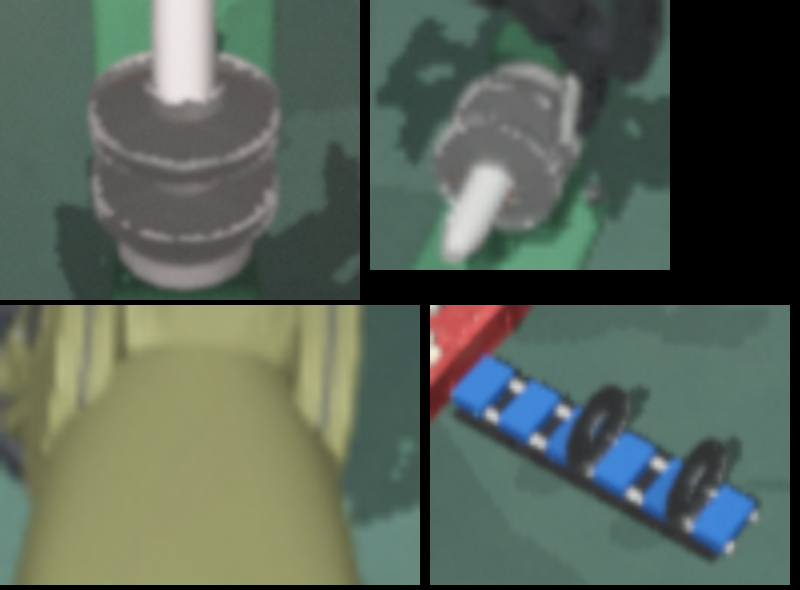

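The pack on the arbor is closed against the collar. It shows two rim-to-rim pairs with bulges meeting in between, and the end washer has its bulge to the tip. The two dark rings are still in the rack and the arm is clear.

```bash
python3 -c "
from station import ticket;print(ticket.hand_in())"
```

```text
the job is handed in; nothing more can be done
None
```

The three cone washers are on the arbor in alternating order and pushed up against the collar, the dark rings are still in the rack, and I handed the job in after about 34 s of robot time; the hand-in gave no verdict.

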